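Pop a paint pan and stop it on the chute

ROBOT

A 7-joint arm with a two-finger parallel gripper is mounted at the origin on the work surface. World frame = base frame: x ahead of the robot, y to its left, z up, the work surface at z = 0. Lengths are in m, angles in degrees, forces in N, time in s.
With the tool pointing down it reaches from about 0.4 to 0.85 m from the base axis. Payload 10.4 kg.
Tool frame: the origin (TCP) lies between the finger pads; the fingertips stand 25 mm ahead of it and the grasp point (between the pads) lies 6 mm ahead of it (ctrl.nose_length is the distance from the TCP to the fingertips, in m); z points along the fingers, y is the line along which they close (so a half turn about z gives the same grasp; the last joint's range is limited). The gripper opens to 85 mm and grips with 20 to 120 N. Pads are 22 mm wide; open, the fingers measure 114 mm over their backs; the gripper's body (76 mm by 85 mm) begins 54 mm behind the grasp point. The pads swing forward as they close: fully open they stand 13 mm farther back than shut.
Start: joints at [-76.639, 19.034, -3.707, 83.658, 1.238, 77.344, -5.071], TCP at [0.158, 0.605, 0.231] pointing down, gripper open.
Joint ranges: [-148.97, 148.97], [-28.65, 121.19], [-84.17, 76.75], [9.2, 138.47], [-72.65, 252.65], [3.7, 117.97], [-149.18, 149.18]. Speed limits (degrees/s): [127.2, 127.2, 159.86, 159.86, 180, 180, 180].

INTERFACE

Orientations are given as [roll, pitch, yaw] about the fixed x, y, z axes, in that order (R = Rz(yaw) Ry(pitch) Rx(roll)).
In Python, from cell import ctrl gives the robot as it stands. The module is installed in compiled form; this text tells all that it offers.
- The arm moves only by the shell command python3 -m crank 'ROWS'. ROWS is JSON, a list of rows, each a list of 3 entries, a list of its own where there are three numbers: the opening, from 0 (shut) to 1 (fully open), then the shift along the tool's x, y, z in units of 25 mm (1.0 is 25 mm), then the turn about the tool's z in rad. A call has 1 to 12 rows; each row shifts and turns the commanded pose from where the row before left it, along the tool's axes as they then stand; what a row does not reach is not made up. A row lasts 1/12 s, in which the tool goes at most 41.7 mm and 7.16 degrees, less where a joint would pass 70% of its speed; a pose out of reach is approached as far as the arm can. A call is refused whole if a number of a shift passes 1 or a number of a turn 0.125, either way. A call with a gripper value outside its range is refused whole. The fingers move at their own pace and stop on an object; the grip force is fixed at half the most. Time passes only in rows, so rows that do not move let the fingers close. It gives the time, the measured TCP pose, the force, the opening and the grip force at its end, in the units of the state.
- ctrl.sense(): the state, without advancing time (a new reading comes with each control period).
- ctrl.get_image(name): name is "scene" or "side" or "wrist"; returns the picture (384x512x3 uint8, red, green, blue); there is no depth.
- ctrl.calibration(name): a dict with "intrinsics" (3x3 intrinsics, pixels), "world_from_camera" (4x4, takes a point from camera to world coordinates); the wrist camera has in their place "hand_eye" (4x4, takes a point from camera to tool coordinates, whose origin is the TCP and whose axes are the flange's). Camera axes: x right, y down, z forward; pixel columns grow to the right and rows downward; lengths in m; the calibration is good to about 2 mm. A picture is of the moment at which its call begins: read the wrist's pose just before it. calibration takes no time and is no camera call.
- ctrl.close_job(): hands the job in; it is judged then, once.
Trained networks look in the newest picture that a camera, given by its name, has taken for a name from the list of things; names that differ only in an ending like _2 or _b are one class to them, and where a whole thing is asked for, a point or a joint stands for the part that bears it (a point fixed in the world has none). Each returns a list of dicts, best first, with "conf" (0 to 1); they miss things now and then, are a little off and sometimes report something else, mostly with a low value. They report only what shows in the picture. A call takes as long as a camera call. They do not tell look-alikes from the thing itself.
- ctrl.find_in(camera, query): "box" ([left, top, right, bottom] in pixels, round what is visible of it).
- ctrl.regions_of(camera, query): "pixels" (384x512 bool, what is visible of it) and "box" ([left, top, right, bottom] in pixels, round what is visible of it).
The state is a dict: "t": time; "qpos": joint angles; "joint_velocities": joint speeds; "tau": joint torques, N m; "eef_pos": TCP position; "orientation": TCP orientation; "contact_force": force on the tool from outside, world axes, zero at the start; "torque": the same for the moment, N m; "opening": opening from 0.0 (shut) to 1.0 (fully open); "gripper_force": force on a finger pad.
Only numpy, scipy, OpenCV 4.12 (cv2) and the standard library are available. Lean on these libraries where they do the work, as an engineer would, in place of code of your own. Each camera call takes 0.05 s, during which the arm holds its last target. There are 200 camera calls.

TASK

Press the red ejector key of the paint-pan dispenser fully down with one finger so that the yellow paint pan pops out of its bay, and trap the pan with the other finger before it slides off the open end of the chute. Do not grip or lift the pan and leave the pots, the brush and the spare pan alone. Finish while holding: the key still fully pressed and the pan at rest on the chute, leaning against your finger.

Things in the scene. Friction and masses are not known exactly. Their poses are not given: they have to be found in the camera images.
- dispenser: Paint-pan dispenser, fixed: 185 x 140 mm wooden base board, white sloping chute, red key on a grey block beside it. Origin: on the table, right below point trap_spot. Axes: x level, the way the chute runs downhill; y level, from chute to key; z up. Nothing beside the key or lower chute is higher than the key; bay walls (up to 105 mm high) lie behind x = -45 mm.
- chute: The chute, part of the dispenser: slippery white floor, 46 mm wide, sloping down 22 degrees. Origin: on the floor, mid-bay, under the pan. Axes: x down the slope, y across, z square to the floor. The bay ends at x = 22 mm; a steel gate, 6 mm proud, stands at 23 to 27; open end at x = 125. Side rails below the bay are only 5 mm high: a finger can stand over them.
- trap_spot (a point): Middle of the chute floor beside the key's centre, 34 mm above the table, 85 mm down the slope from mid-bay and 40 mm before the open end: a good place for the second finger to stand. A fingertip level with one that holds the key down is 8 mm above the floor here, well below the top of the 22 mm tall pan.
- key_top (a point): Centre of the top of the red ejector key: a level pad 36 mm (along the chute) x 34 mm, 52 mm above the table when up, 42 mm when fully pressed. 50 mm sideways from trap_spot.
- key (a joint): Travel of the red key in m: 0 up, 0.010 fully pressed, straight down to a hard stop. Sprung: 1.2 N starts it, 4 N holds it down; let go, it rises. At about 7 mm the gate has sunk into the floor: a spring kicks the pan out and it slides off the open end within about 0.3 s unless a finger already stands in its way.
- pan: The yellow paint pan: a white plastic block 44 (x) x 34 (y) x 22 (z) mm with a yellow top, about 50 g, loose, lying in the bay of the chute with its x axis down the slope. Origin: centre of its underside. It must not be lifted.
- spare_pan: A pan of the same size with a brown top, loose on the table; leave it alone. Origin: centre of its underside.
- pot_blue: A small glass paint pot with a blue cap, 42 mm across, 48 mm tall, loose on the table; leave it alone. Origin: centre of its underside.
- pot_orange: The same with an orange cap; leave it alone. Origin: centre of its underside.
- brush: A paint brush 190 mm long lying on the table; leave it alone. Origin: on its underside, near its middle; x along it.
Mind the look-alikes: they are no part of the job. Leave any purple look-alike of the pan alone.

How it is judged:
By the outcome, as a careful person would: the job done as asked, in the order asked, and still so for the second after the job is handed in, while the arm keeps its last pose, push and grip.
It also fails if it takes over 35 s, if anything falls off the work surface, if the arm or the gripper's body presses on something with over 40 N, if the wrist force passes 120 N, or if a joint passes its speed limit or range.

## Working session

There is one attempt and no reset: what is moved stays moved. The work goes in short steps, Python scripts to look and compute and a shell command to move; the robot and the scene stay as the last step left them, time stands still between calls to the robot, and variables do not carry over. Pictures are saved under pics/ and viewed, at most 10 in all, crops included, and the job is handed in when it is done.

```bash
mkdir -p pics
cat > h.py <<'E'
import numpy as np, cv2
from scipy.spatial.transform import Rotation as R
from cell import ctrl
def cam(n):
    c=ctrl.calibration(n); K=np.array(c["intrinsics"])
    if n=="wrist":
        s=ctrl.sense(); T=np.eye(4); T[:3,:3]=R.from_euler("xyz",s["orientation"],degrees=True).as_matrix(); T[:3,3]=s["eef_pos"]
        return K,T@np.array(c["hand_eye"])
    return K,np.array(c["world_from_camera"])
def ray(K,T,u,v,z):
    d=T[:3,:3]@np.linalg.solve(K,[u,v,1]); o=T[:3,3]; return o+d*(z-o[2])/d[2]
def proj(K,T,P):
    P=np.atleast_2d(P); p=(P-T[:3,3])@T[:3,:3]; q=p@K.T; return q[:,:2]/q[:,2:]
E
python3 - <<'E'
from h import *
s=ctrl.sense(); print(s)
ims=[]
for n in ["scene","side","wrist"]:
    K,T=cam(n); im=ctrl.get_image(n); ims.append(im); print(n,T[:3,3].round(3),T[:3,2].round(2),K[0,0])
    for q in ["dispenser","key","pan"]:
        for r in ctrl.find_in(n,q)[:3]: print(q,np.round(r["box"]),round(r["conf"],2))
    cv2.imwrite(f"pics/{n}.png",im[:,:,::-1])
E
```

```text
{'t': 0.0, 'qpos': array([-76.63949326,  19.07074366,  -3.70798168,  83.70771674,
         1.23558093,  77.34194713,  -5.0710731 ]), 'joint_velocities': array([-0.08945514,  0.10483359, -0.01433103,  0.00523261,  0.05748693,
       -0.06775424, -0.07387796]), 'tau': array([-6.68136345e-04, -6.25433064e+01,  4.87629231e-02, -3.91615248e+01,
        1.61816902e-02,  9.60735924e-03, -1.81097028e-05]), 'eef_pos': array([0.15801566, 0.6042993 , 0.23011511]), 'orientation': array([-1.79919351e+02,  1.52575070e-03,  1.65345908e+02]), 'contact_force': array([-0.92265977,  0.03255647,  0.7241377 ]), 'torque': array([0.03510058, 0.07110997, 0.01167414]), 'gripper_force': 0.0, 'opening': 0.9989222198427763}
scene [ 1.217 -0.255  0.583] [-0.75  0.35 -0.57] 412.74822520121086
key [276. 199. 309. 231.] 0.82
pan [237. 178. 259. 192.] 0.83
pan [269. 179. 286. 199.] 0.62
side [ 0.378 -0.398  0.606] [ 0.24  0.64 -0.73] 351.307597929451
dispenser [208. 158. 293. 223.] 0.75
dispenser [189. 227. 211. 262.] 0.49
key [260. 171. 277. 184.] 0.74
key [209. 160. 287. 208.] 0.68
pan [228. 168. 247. 183.] 0.65
pan [167. 207. 192. 226.] 0.57
wrist [0.082 0.624 0.376] [ 0.3  -0.08 -0.95] 309.9159061425545
```

View pics/scene.png

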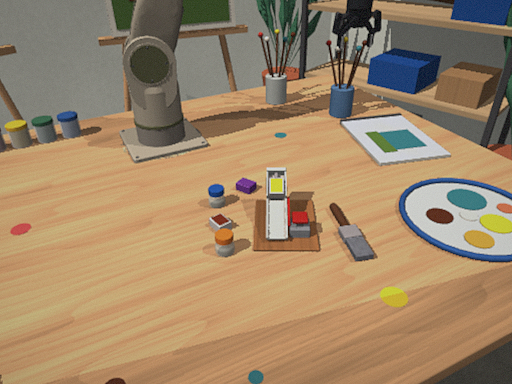

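View pics/side.png

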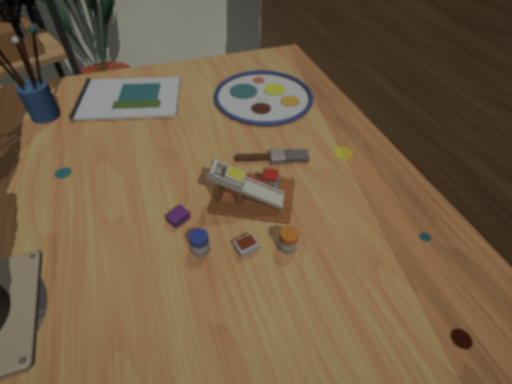

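View pics/wrist.png

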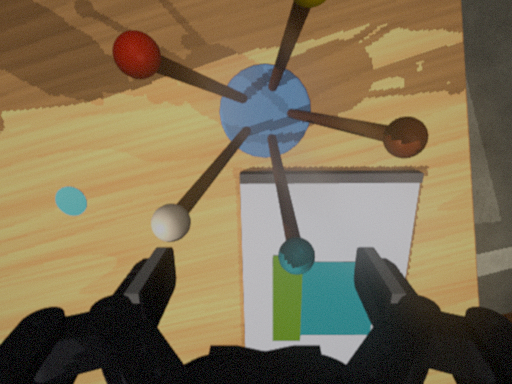

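The scene view shows the dispenser near (285,210): the key is red at (299,217), the pan yellow at (277,185), and the chute runs towards the camera. In the side view the key is at (270,175) and the pan at (236,174). The wrist camera sees only the brush jar and the picture. The purple block is a look-alike.

Run:
```python
from h import *
for n,box in [("scene",(240,160,330,260)),("side",(195,150,305,230))]:
    K,T=cam(n); im=cv2.imread(f"pics/{n}.png"); x0,y0,x1,y1=box
    h=cv2.cvtColor(im,cv2.COLOR_BGR2HSV)
    def cen(m,z):
        m=m.copy(); k=np.zeros_like(m); k[y0:y1,x0:x1]=1; m=(m&k).astype(np.uint8)
        c,l,st,ce=cv2.connectedComponentsWithStats(m); i=1+np.argmax(st[1:,4]); print(n,st[i],ce[i].round(1),ray(K,T,*ce[i],z).round(4))
    H,S,V=[h[...,i] for i in range(3)]
    cen((((H<5)|(H>175))&(S>190)&(V>120)),0.052)
    cen(((H>24)&(H<34)&(S>150)&(V>120)),0.09)
    cr=cv2.resize(im[y0:y1,x0:x1],None,fx=6,fy=6,interpolation=cv2.INTER_CUBIC); cv2.imwrite(f"pics/{n}_c.png",cr[:600,:800])
```

```text
scene [292 212  16  11 161] [299.4 217. ] [0.6197 0.1347 0.052 ]
scene [271 179  11  13 134] [276.  184.6] [0.5352 0.1234 0.09  ]Traceback (most recent call last):
  File "<stdin>", line 9, in <module>
  File "<stdin>", line 7, in cen
    return _wrapfunc(a, 'argmax', axis=axis, out=out, **kwds)
    return bound(*args, **kwds)
ValueError: attempt to get argmax of an empty sequence
```

View pics/scene_c.png

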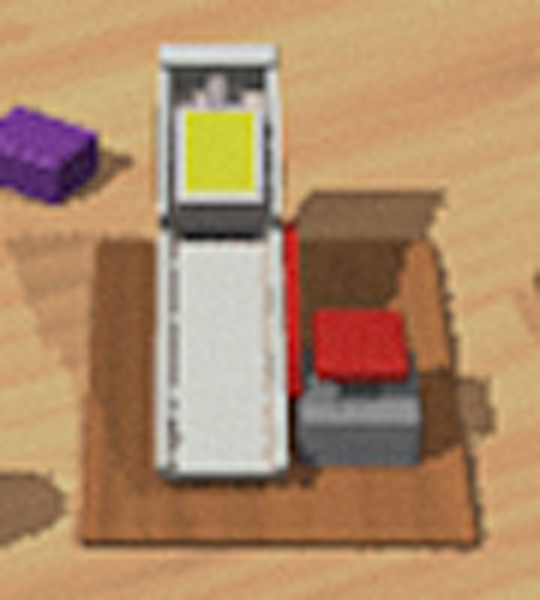

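The enlarged scene view shows the key top centre at about (300,217), the pan in the bay, and the board corners at about (253,251), (320,251), (312,200) and (256,200).

Run:
```python
from h import *
from scipy.optimize import least_squares
K,T=cam("scene")
f=lambda p,z:ray(K,T,240+p[0]/6,160+p[1]/6,z)
fl,fr,br,bl=[f(p,.01) for p in [(80,545),(480,545),(436,240),(98,240)]]
def yaw(d,o=0): return round(np.degrees(np.arctan2(d[1],d[0]))+o,1)
print("front",yaw(fr-fl,-90),np.linalg.norm(fr-fl),"sides",yaw(fr-br),np.linalg.norm(fr-br),yaw(fl-bl),"back",yaw(br-bl,-90))
# model fit in scene: chute end floor corners, pan top centre, key top centre
s,c=np.sin(np.radians(22)),np.cos(np.radians(22))
def ch(x,y,z): return [-.085*c+x*c+z*s, y, .034+.085*s-x*s+z*c]
M=np.array([[0,.05,.052],ch(0,0,.022),[-.018,.033,.052],[-.018,.067,.052]])
U=np.array([[299.6,217.],[276.6,185.2],[240+315/6,160+312/6],[240+405/6,160+312/6]])
def W(p): a=np.radians(p[2]); return np.c_[M[:,0]*np.cos(a)-M[:,1]*np.sin(a)+p[0],M[:,0]*np.sin(a)+M[:,1]*np.cos(a)+p[1],M[:,2]]
r=least_squares(lambda p:(proj(K,T,W(p))-U).ravel(),[.6,.1,-15],x_scale=[.01,.01,1]); print(r.x,r.fun.round(1))
Ks,Ts=cam("side"); print("side pred",proj(Ks,Ts,W(r.x)).round(1))
im=cv2.imread("pics/side.png"); cv2.imwrite("pics/side_c.png",cv2.resize(im[150:230,195:305],None,fx=6,fy=6,interpolation=cv2.INTER_CUBIC))
s=ctrl.sense();print(np.array(s["eef_pos"]))
```

```text
front -27.4 0.13825219372328637 sides -28.1 0.1861994287202548 -28.3 back -27.8
[  0.59599298   0.09215316 -28.78491863] [ 0.4 -0.1  0.3  0.3 -0.7 -0.2  0.   0. ]
side pred [[272.5 173. ]
 [237.7 173.1]
 [263.6 177.1]
 [265.8 167.1]]
[0.15811121 0.6046869  0.23094929]
```

View pics/side_c.png

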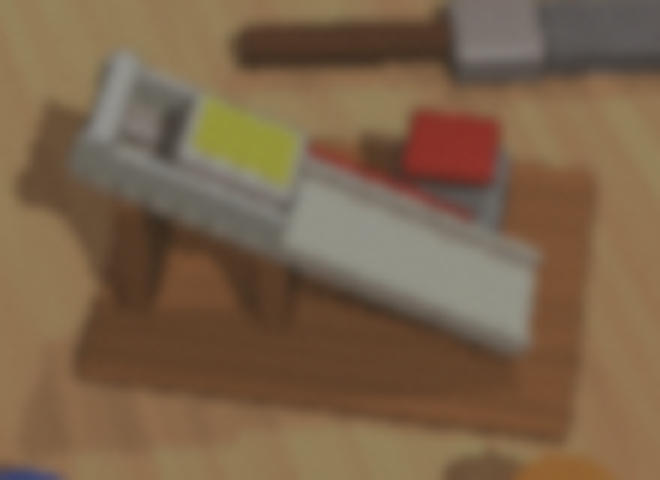

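The side crop agrees with the scene fit to about 2 px: key top (270,174), pan (236,174). So the dispenser origin is near (0.595, 0.093) with yaw about -28°. Next I swing over it with tool yaw 152, which puts the finger line along dispenser y.

```bash
python3 -m crank '[[0.42,[0,0,0],0.116],[0.42,[0,0,0],0.116],[0.42,[-0.5,-0.2,0],0],[0.42,[-1,-0.35,0],0],[0.42,[-1,-0.35,0],0],[0.42,[-1,-0.35,0],0],[0.42,[-1,-0.35,0],0],[0.42,[-1,-0.35,0],0],[0.42,[-1,-0.35,0],0],[0.42,[-1,-0.35,0],0],[0.42,[-1,-0.35,0],0],[0.42,[-1,-0.35,0],0]]' && python3 -m crank '[[0.42,[-1,-0.35,0],0],[0.42,[-1,-0.35,0],0],[0.42,[-1,-0.35,0],0],[0.42,[-1,-0.35,0],0],[0.42,[-1,-0.35,0],0],[0.42,[-1,-0.35,0],0],[0.42,[-1,-0.35,0],0],[0.42,[-1,-0.35,0],0],[0.42,[-1,-0.35,0],0],[0.42,[-1,-0.35,0],0],[0.42,[-1,-0.35,0],0],[0.42,[-1,-0.35,0],0]]' && python3 -m crank '[[0.42,[-1,-0.35,0],0],[0.42,[-1,-0.35,0],0],[0.42,[-0.5,-0.2,0],0],[0.42,[0,0,0],0],[0.42,[0,0,0],0],[0.42,[0,0,0],0]]'
python3 - <<'E'
from h import *
s=ctrl.sense(); print(s["eef_pos"],s["orientation"],s["opening"],s["contact_force"],s["t"])
K,T=cam("wrist"); im=ctrl.get_image("wrist"); cv2.imwrite("pics/w2.png",im[:,:,::-1])
for q in ["key_top","pan"]:
    for r in ctrl.find_in("wrist",q)[:2]: print(q,np.round(r["box"]),r["conf"])
h=cv2.cvtColor(im,cv2.COLOR_RGB2HSV);H,S,V=[h[...,i] for i in range(3)]
m=((((H<5)|(H>175))&(S>170)&(V>80))).astype(np.uint8)
c,l,st,ce=cv2.connectedComponentsWithStats(m)
for i in range(1,c):
    if st[i,4]>80: print(st[i],ce[i].round(1),ray(K,T,*ce[i],.052).round(4))
# predicted key top, trap spot
for x,y,yw in [(.595,.093,-28)]:
    a=np.radians(yw);ex=np.array([np.cos(a),np.sin(a)]);ey=np.array([-ex[1],ex[0]])
    for dx,dy,z in [(0,.05,.052),(0,0,.034)]: print(proj(K,T,np.r_[np.array([x,y])+dx*ex+dy*ey,z]).round(1))
E
```

```text
t: 1.6
eef_pos: [0.3299, 0.4173, 0.2311]
orientation: [180.0, 0.0, 152.3]
contact_force: [1.4, -0.0, 1.4]
opening: 0.421
gripper_force: 0.0
t: 2.6
eef_pos: [0.5451, 0.1839, 0.2311]
orientation: [180.0, 0.0, 152.3]
contact_force: [0.4, 0.2, -0.5]
opening: 0.42
gripper_force: 0.0
t: 3.1
eef_pos: [0.5885, 0.1373, 0.2308]
orientation: [180.0, -0.0, 152.2]
contact_force: [1.0, 0.3, 0.0]
opening: 0.419
gripper_force: 0.0
[0.58850835 0.13730107 0.23083411] [ 1.79978919e+02 -4.26244346e-02  1.52200496e+02] 0.41862754736312463 [0.96749087 0.32202757 0.02555582] 3.1
key_top [252. 129. 294. 202.] 0.72
key_top [ 57.  48. 118.  94.] 0.36
pan [203.  98. 247. 146.] 0.82
pan [123.   1. 187.  31.] 0.66
[253 153   5  40 127] [255.1 173.5] [0.5903 0.1246 0.052 ]
[262 172  24  29 446] [270.7 186.4] [0.6112 0.1328 0.052 ]
[[277.3 190.3]]
[[233.4 185.4]]
```

View pics/w2.png

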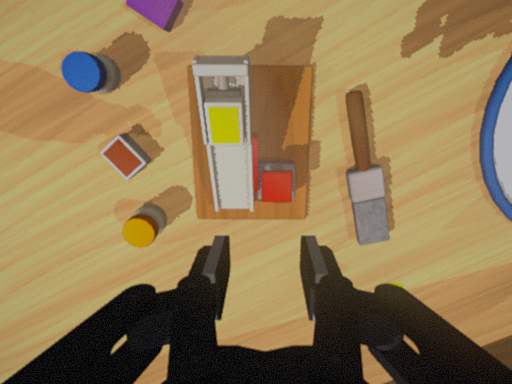

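The wrist view shows the key's red top centred near (277,187), the pan's yellow top near (225,125), the chute's open end near y=210, and board corners at (190,66), (312,66), (307,219) and (198,219).

Run:
```python
from h import *
from scipy.optimize import least_squares
K,T=cam("wrist"); im=cv2.imread("pics/w2.png")
h=cv2.cvtColor(im,cv2.COLOR_BGR2HSV).astype(int);H,S,V=[h[...,i] for i in range(3)]
def comp(m,b):
    k=np.zeros_like(m);k[b[1]:b[3],b[0]:b[2]]=1;c,l,st,ce=cv2.connectedComponentsWithStats((m&k).astype(np.uint8));i=1+np.argmax(st[1:,4]);print(st[i],ce[i]);return ce[i],st[i]
m=((H<6)|(H>174))&(S>150)&(V>150)
ck,_=comp(m,(260,165,300,205)); cy,_=comp((H>24)&(H<35)&(S>150)&(V>120),(195,90,255,155))
print("key",ray(K,T,*ck,.052),"yellow")
B=[ray(K,T,*p,.01) for p in [(198,219),(307,219),(312,66),(190,66)]]
yw=lambda d,o=0:np.degrees(np.arctan2(d[1],d[0]))+o
print(yw(B[1]-B[0],-90),yw(B[2]-B[3],-90),yw(B[0]-B[3]),yw(B[1]-B[2]),np.linalg.norm(B[1]-B[0]),np.linalg.norm(B[0]-B[3]))
s,c=np.sin(np.radians(22)),np.cos(np.radians(22))
M=np.array([[0,.05,.052],[-.085*c+.022*s,0,.034+.085*s+.022*c]])
def W(p): a=np.radians(p[2]); return np.c_[M[:,0]*np.cos(a)-M[:,1]*np.sin(a)+p[0],M[:,0]*np.sin(a)+M[:,1]*np.cos(a)+p[1],M[:,2]]
for d in (0,2): 
    r=least_squares(lambda p:np.r_[(proj(K,T,W(p))-[ck,cy]).ravel(),(p[2]+28)*.7],[.6,.1,-28],x_scale=[.01,.01,1]); 
print(r.x,r.fun.round(1))
o=r.x[:2];a=np.radians(r.x[2]);ey=np.array([-np.sin(a),np.cos(a)]);tgt=o+.025*ey
st=ctrl.sense();d=np.r_[tgt-st["eef_pos"][:2],0];Rt=R.from_euler("xyz",st["orientation"],degrees=True)
print("target",tgt,"tool rows",Rt.inv().apply(d)/.025,"yaw err",r.x[2]+180-st["orientation"][2])
```

```text
[262 172  29  30 717] [274.60948396 186.29009763]
[209 108  31  35 978] [224.22188139 124.75460123]
key [0.61311752 0.13725072 0.052     ] yellow
-27.838176411404675 -27.833232086824644 -28.839672800195995 -27.166032698454796 0.13963841110777556 0.18247597382757597
[  0.59025647   0.0935213  -28.42029995] [ 0.6  0.6 -0.5 -0.5 -0.3]
target [0.60215486 0.1155083 ] tool rows [-9.00115847e-01 -5.38693998e-01 -7.12363852e-04] yaw err -0.6181086132346536
```

```bash
python3 -m crank '[[0.42,[-0.45,-0.27,0],0],[0.42,[-0.45,-0.27,0],0],[0.42,[0,0,0.6],0.01],[0.42,[0,0,0.9],0],[0.42,[0,0,0.9],0],[0.42,[0,0,0.9],0],[0.42,[0,0,0.9],0],[0.42,[0,0,0.8],0],[0.42,[0,0,0.4],0],[0.42,[0,0,0],0],[0.42,[0,0,0],0]]'
python3 - <<'E'
from h import *
print(ctrl.nose_length)
K,T=cam("wrist"); im=ctrl.get_image("wrist"); cv2.imwrite("pics/w3.png",im[:,:,::-1])
im=ctrl.get_image("scene")[:,:,::-1]; cv2.imwrite("pics/s3.png",cv2.resize(im[110:260,200:370],None,fx=4,fy=4,interpolation=cv2.INTER_CUBIC))
E
```

```text
t: 4.17
eef_pos: [0.6032, 0.1136, 0.0963]
orientation: [-180.0, 0.0, 151.4]
contact_force: [-0.4, -0.3, 0.5]
opening: 0.419
gripper_force: 0.0
0.025
```

View pics/w3.png

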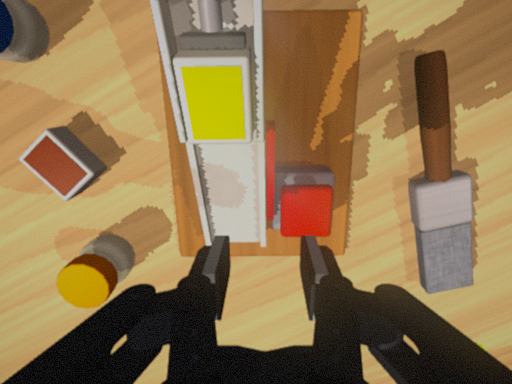

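View pics/s3.png

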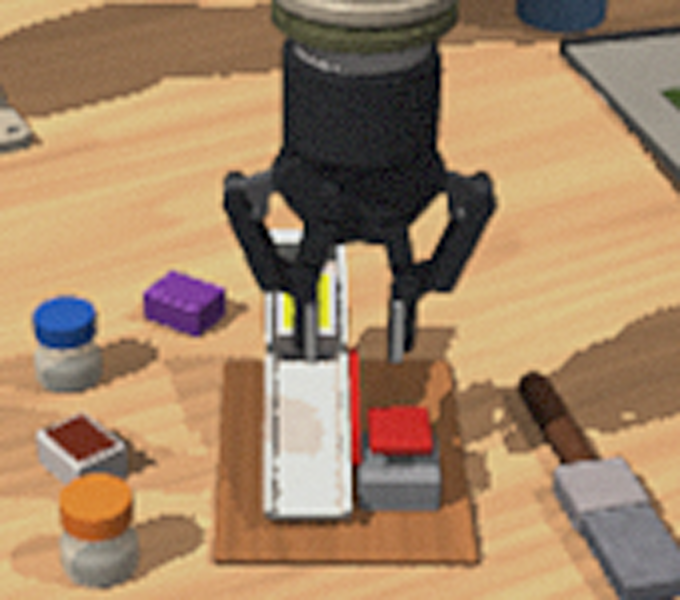

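The wrist view shows the key top at (306,211), the pan at (218,105) still in its bay, and the fingers at columns ~217 and ~313. The scene view confirms the fingers stand over the chute and the key. Refining the offset from here.

Run:
```python
from h import *
K,T=cam("wrist"); im=cv2.imread("pics/w3.png")
h=cv2.cvtColor(im,cv2.COLOR_BGR2HSV).astype(int);H,S,V=[h[...,i] for i in range(3)]
st=ctrl.sense();Rt=R.from_euler("xyz",st["orientation"],degrees=True)
def comp(m,b):
    k=np.zeros_like(m);k[b[1]:b[3],b[0]:b[2]]=1;c,l,s,ce=cv2.connectedComponentsWithStats((m&k).astype(np.uint8));i=1+np.argmax(s[1:,4]);return ce[i]
ck=comp(((H<6)|(H>174))&(S>150)&(V>150),(279,180,340,240)); cy=comp((H>24)&(H<35)&(S>150)&(V>120),(165,40,260,150))
tl=lambda P:(Rt.inv().apply(P-st["eef_pos"])*1000).round(1)
print(ck,cy,"key tool mm",tl(ray(K,T,*ck,.052)))
zy=.034+.085*np.sin(.384)+.022*np.cos(.384); print("pan top",tl(ray(K,T,*cy,zy)),"expect x=+71 rel trap")
for e in [(200,),(236,240)]: pass
print("chute end mid",tl(ray(K,T,237,244,.019)))
for z in (.015,.025): print("tips proj",proj(K,T,Rt.apply([[0,-.025,z],[0,.025,z],[-.011,.025,z],[.011,.025,z]])+st["eef_pos"]).round(0).tolist())
```

```text
[303.83113069 211.43465492] [214.75331831 101.53869271] key tool mm [ 1.8 25.9 45.5]
pan top [ 73.  -24.3  11. ] expect x=+71 rel trap
chute end mid [-39.6 -22.3  78.5]
tips proj [[221.0, 234.0], [309.0, 234.0], [308.0, 251.0], [309.0, 216.0]]
tips proj [[223.0, 227.0], [306.0, 227.0], [306.0, 243.0], [307.0, 210.0]]
```

Alignment is within 2 mm. Descending onto the key.

```bash
python3 -m crank '[[0.42,[0.07,0,0.3],0],[0.42,[0,0,0.3],0],[0.42,[0,0,0.15],0],[0.42,[0,0,0.1],0],[0.42,[0,0,0.1],0],[0.42,[0,0,0],0],[0.42,[0,0,0],0]]'
```

```text
t: 4.85
eef_pos: [0.6012, 0.1152, 0.0721]
orientation: [-180.0, -0.0, 151.5]
contact_force: [-0.3, 0.5, -0.5]
opening: 0.417
gripper_force: 0.0
```

```bash
python3 -m crank '[[0.42,[0,0,0.06],0],[0.42,[0,0,0.06],0],[0.42,[0,0,0],0],[0.42,[0,0,0],0]]'; python3 -m crank '[[0.42,[0,0,0.06],0],[0.42,[0,0,0.06],0],[0.42,[0,0,0],0],[0.42,[0,0,0],0]]'
```

```text
t: 5.18
eef_pos: [0.6011, 0.1152, 0.0691]
orientation: [180.0, -0.0, 151.5]
contact_force: [0.3, -0.0, 0.0]
opening: 0.419
gripper_force: 0.0
t: 5.52
eef_pos: [0.6011, 0.1152, 0.066]
orientation: [-180.0, -0.0, 151.5]
contact_force: [-0.5, -0.2, 0.7]
opening: 0.418
gripper_force: 0.0
```

```bash
python3 -m crank '[[0.42,[0,0,0.06],0],[0.42,[0,0,0.06],0],[0.42,[0,0,0],0],[0.42,[0,0,0],0]]'
python3 - <<'E'
from h import *
im=ctrl.get_image("scene")[:,:,::-1]; a=cv2.resize(im[180:250,240:330],None,fx=6,fy=6,interpolation=cv2.INTER_CUBIC)
cv2.imwrite("pics/s4.png",a)
E
```

```text
t: 5.85
eef_pos: [0.6011, 0.1152, 0.063]
orientation: [-180.0, -0.0, 151.5]
contact_force: [0.1, 0.1, -0.0]
opening: 0.421
gripper_force: 0.0
```

View pics/s4.png

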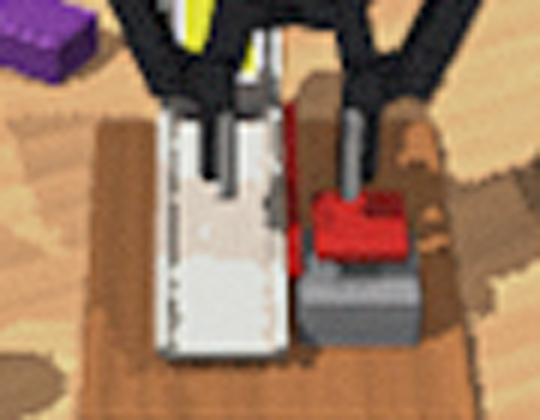

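The scene view shows the key finger in line with the key sideways and still hovering above it, with its shadow on the key. The second finger is over the chute. I'll check where the tips should project.

Run:
```python
from h import *
K,T=cam("scene"); st=ctrl.sense();Rt=R.from_euler("xyz",st["orientation"],degrees=True)
for z in (.025,.015,.008):
  for x in (-.011,0):
    print(z,x,((proj(K,T,Rt.apply([[x,.018,z],[x,.032,z],[x,-.018,z],[x,-.032,z]])+st["eef_pos"])-[240,180])*6).round(0).tolist())
a=np.radians(-28);ex=np.array([np.cos(a),np.sin(a),0])
k=np.array([.6131,.1373,.052])
print(((proj(K,T,[k-.018*ex,k,k+.018*ex])-[240,180])*6).round())
```

```text
0.025 -0.011 [[333.0, 259.0], [372.0, 260.0], [233.0, 258.0], [194.0, 258.0]]
0.025 0 [[332.0, 241.0], [371.0, 241.0], [232.0, 240.0], [194.0, 239.0]]
0.015 -0.011 [[334.0, 237.0], [374.0, 237.0], [233.0, 236.0], [194.0, 236.0]]
0.015 0 [[333.0, 219.0], [372.0, 219.0], [233.0, 218.0], [194.0, 217.0]]
0.008 -0.011 [[335.0, 221.0], [374.0, 222.0], [233.0, 220.0], [194.0, 220.0]]
0.008 0 [[334.0, 203.0], [373.0, 203.0], [233.0, 202.0], [194.0, 202.0]]
[[350. 181.]
 [353. 210.]
 [356. 240.]]
```

```bash
for i in 1 2; do python3 -m crank '[[0.42,[0,0,0.06],0],[0.42,[0,0,0.06],0],[0.42,[0,0,0],0],[0.42,[0,0,0],0]]' | grep -E 'eef|force'; done
```

```text
eef_pos: [0.601, 0.1152, 0.06]
contact_force: [0.1, -0.3, 0.9]
gripper_force: 0.0
eef_pos: [0.6011, 0.1152, 0.057]
contact_force: [0.3, 0.3, 0.0]
gripper_force: 0.0
```

Run:
```python
from h import *
w=ctrl.get_image("wrist")[:,:,::-1]; s=ctrl.get_image("scene")[:,:,::-1]; d=ctrl.get_image("side")[:,:,::-1]
rs=lambda i,w,h:cv2.resize(i,(w,h),interpolation=cv2.INTER_CUBIC)
top=np.hstack([rs(s[180:240,250:325],400,320),rs(d[150:215,210:285],400,320)])
cv2.imwrite("pics/m5.png",np.vstack([top,rs(w[130:330,140:400],364,280) if 0 else np.hstack([rs(w[150:330,150:384],364,280),np.zeros((280,436,3),np.uint8)])]))
```

```text
(no output)
```

View pics/m5.png

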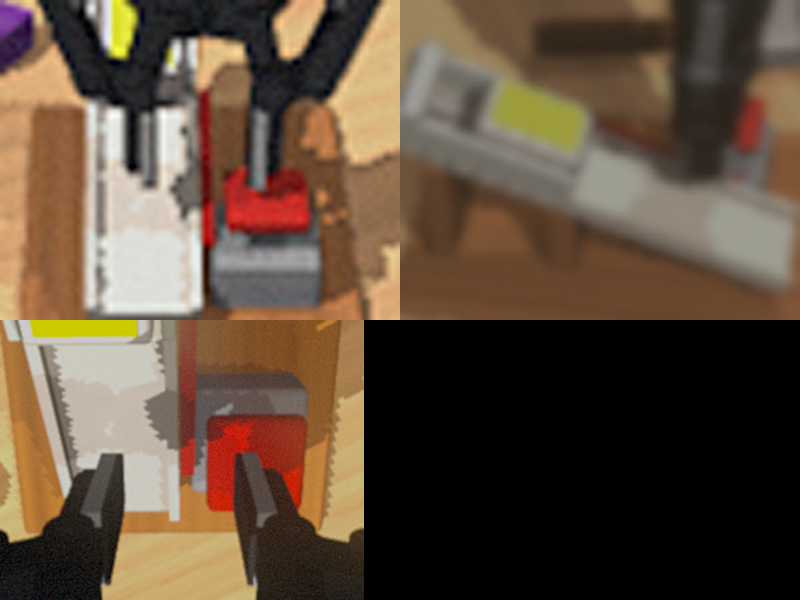

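The montage shows both fingers still hovering slightly: the key tip is above the middle of the key and the other tip is over the chute floor. Triangulating the tips puts them about 3 mm ahead of the TCP, so contact is imminent. Continuing down.

```bash
for i in 1 2; do python3 -m crank '[[0.42,[0,0,0.06],0],[0.42,[0,0,0.06],0],[0.42,[0,0,0],0],[0.42,[0,0,0],0]]' | grep -E 'eef|force'; done
```

```text
eef_pos: [0.601, 0.1152, 0.054]
contact_force: [-0.2, 0.2, 0.1]
gripper_force: 0.0
eef_pos: [0.6011, 0.1152, 0.051]
contact_force: [0.1, 0.2, -0.4]
gripper_force: 0.0
```

```bash
cat > chk.py <<'E'
from h import *
def stats(im,b,f):
    h=cv2.cvtColor(im,cv2.COLOR_BGR2HSV).astype(int);m=f(*[h[...,i] for i in range(3)])
    k=np.zeros_like(m);k[b[1]:b[3],b[0]:b[2]]=1;c,l,s,ce=cv2.connectedComponentsWithStats((m&k).astype(np.uint8))
    i=1+np.argmax(s[1:,4]);return s[i].tolist(),ce[i].round(1).tolist()
red=lambda H,S,V:((H<6)|(H>174))&(S>150)&(V>100)
yel=lambda H,S,V:(H>24)&(H<35)&(S>150)&(V>100)
n=0
print("scene before",stats(cv2.imread("pics/scene.png"),(291,205,312,245),red),stats(cv2.imread("pics/scene.png"),(265,170,290,250),yel))
s=ctrl.get_image("scene")[:,:,::-1].copy(); print("scene now",stats(s,(291,205,312,245),red),stats(s,(265,170,290,250),yel))
w=ctrl.get_image("wrist")[:,:,::-1].copy(); cv2.imwrite("pics/wl.png",w); cv2.imwrite("pics/sl.png",s)
print("wrist",stats(w,(279,180,360,300),red),stats(w,(150,0,270,300),yel))
print(ctrl.sense()["contact_force"])
K,T=cam("wrist");k=np.array([.6131,.1373,.052]);print("pred wrist key up/pressed",proj(K,T,[k,k-[0,0,.01]]).round(1).tolist())
E
python3 chk.py
```

```text
scene before ([292, 211, 16, 12, 173], [299.3, 217.0]) ([271, 179, 11, 13, 134], [276.0, 184.6])
scene now ([292, 212, 16, 12, 138], [299.7, 217.8]) ([271, 180, 5, 12, 40], [272.5, 185.9])
wrist ([284, 216, 64, 63, 2149], [310.6, 241.2]) ([150, 64, 87, 100, 7696], [193.8, 112.6])
[ 0.20436432 -1.0112872   0.03910823]
pred wrist key up/pressed [[312.9, 247.6], [310.2, 238.9]]
```

```bash
for i in 1 2; do python3 -m crank '[[0.42,[0,0,0.06],0],[0.42,[0,0,0.06],0],[0.42,[0,0,0],0],[0.42,[0,0,0],0]]' | grep -E 'eef|force'; done; python3 chk.py | grep -v before
```

```text
eef_pos: [0.6013, 0.1152, 0.0482]
contact_force: [-0.1, 0.5, 1.4]
gripper_force: 0.7
eef_pos: [0.6013, 0.1153, 0.0452]
contact_force: [-0.1, 0.4, 2.2]
gripper_force: 1.1
scene now ([292, 214, 16, 11, 136], [299.8, 219.8]) ([271, 182, 5, 10, 33], [272.5, 187.5])
wrist ([284, 216, 66, 63, 2275], [312.0, 241.2]) ([150, 69, 86, 103, 7997], [191.7, 120.1])
[ 0.38445249 -0.14224499  1.61487374]
pred wrist key up/pressed [[314.4, 253.1], [311.5, 243.7]]
```

Contact is made, with the force rising along the key spring's line. Now pressing through.

```bash
python3 -m crank '[[0.42,[0,0,0.08],0],[0.42,[0,0,0.08],0],[0.42,[0,0,0.08],0],[0.42,[0,0,0.04],0],[0.42,[0,0,0],0],[0.42,[0,0,0],0],[0.42,[0,0,0],0],[0.42,[0,0,0],0]]'; python3 chk.py | grep -v before
```

```text
t: 8.92
eef_pos: [0.6017, 0.1155, 0.0401]
orientation: [179.9, 0.0, 151.5]
contact_force: [-7.2, -1.2, 22.4]
opening: 0.415
gripper_force: 11.0
scene now ([292, 216, 16, 11, 133], [299.4, 221.9]) ([269, 194, 6, 4, 17], [272.0, 195.3])
wrist ([283, 215, 66, 64, 2376], [311.1, 240.7]) ([155, 179, 80, 70, 3040], [192.5, 205.2])
[-7.54263984 -0.78895575 21.32678532]
pred wrist key up/pressed [[315.1, 257.9], [312.1, 248.0]]
```

The key is at its hard stop (22 N), and the pan has left the bay. Checking the pan's resting place and easing the load a little.

```bash
python3 -m crank '[[0.42,[0,0,-0.03],0],[0.42,[0,0,0],0],[0.42,[0,0,0],0],[0.42,[0,0,0],0]]'; cp pics/wl.png pics/wl0.png; python3 chk.py | grep -v before
python3 - <<'E'
from h import *
K,T=cam("wrist"); a=np.radians(-28); Rz=R.from_euler("z",a).as_matrix(); o=np.array([.5905,.093,0])
s,c=np.sin(np.radians(22)),np.cos(np.radians(22))
for x in (50,55,60,65,70):
    P=[]
    for dx,dy in [(-.017,-.012),(.017,-.012),(.017,.012),(-.017,.012)]:
        X=x/1000+dx; P.append(Rz@[(-.085+X)*c+.022*s,dy,.034+(.085-X)*s+.022*c]+o)
    p=proj(K,T,P); print(x,p.min(0).round(),p.max(0).round())
d=cv2.absdiff(cv2.imread("pics/wl.png"),cv2.imread("pics/wl0.png"));print("diff",d[170:290,150:260].mean())
E
```

```text
t: 9.35
eef_pos: [0.6016, 0.1155, 0.0402]
orientation: [179.9, 0.0, 151.5]
contact_force: [-4.6, -0.8, 16.6]
opening: 0.42
gripper_force: 8.3
scene now ([292, 215, 16, 12, 136], [299.4, 221.7]) ([269, 194, 6, 4, 16], [271.9, 195.2])
wrist ([283, 215, 67, 64, 2396], [311.6, 240.6]) ([155, 179, 81, 70, 2975], [192.2, 204.6])
[-7.17944333 -1.03236694 17.0931611 ]
pred wrist key up/pressed [[315.3, 257.9], [312.3, 247.9]]
50 [167. 198.] [236. 255.]
55 [170. 207.] [237. 262.]
60 [172. 216.] [237. 268.]
65 [175. 225.] [238. 274.]
70 [177. 233.] [239. 280.]
diff 3.1854040404040402
```

Run:
```python
from h import *
K,T=cam("wrist"); a=np.radians(-28); Rz=R.from_euler("z",a).as_matrix(); o=np.array([.5905,.093,0])
s,c=np.sin(np.radians(22)),np.cos(np.radians(22))
def edge(x,T,hx=.018):
    X=x/1000-hx; return proj(K,T,Rz@[(-.085+X)*c+.022*s,0,.034+(.085-X)*s+.022*c]+o)[0,1].round(1)
T2=T.copy();T2[2,3]+=.005
print("bay pred (seen 69):",edge(0,T2)); print([(x,edge(x,T)) for x in (35,40,45,50,55)],"seen 179")
ctrl.get_image("wrist")
for r in ctrl.regions_of("wrist","pan")[:3]: print(np.round(r["box"]),r["conf"],r["pixels"].sum())
ctrl.get_image("side")
for r in ctrl.find_in("side","pan")[:3]: print("side",np.round(r["box"]),r["conf"])
Ks,Ts=cam("side")
for x in (0,40,45,50,55): X=x/1000; print(x,proj(Ks,Ts,Rz@[(-.085+X)*c+.011*s,0,.034+(.085-X)*s+.011*c]+o).round(0))
```

```text
bay pred (seen 69): 61.5
[(35, np.float64(163.7)), (40, np.float64(175.1)), (45, np.float64(185.9)), (50, np.float64(196.1)), (55, np.float64(205.8))] seen 179
[145. 138. 250. 251.] 0.85 9858
side [241. 176. 261. 192.] 0.6
side [168. 208. 192. 226.] 0.6
0 [[233. 177.]]
40 [[250. 184.]]
45 [[252. 185.]]
50 [[254. 186.]]
55 [[256. 186.]]
```

The measured pan centre is about 42 mm down the chute. That is exactly where its leading top edge should rest against the 22 mm wide finger, and it isn't moving. The key is at its stop, so I'm handing in.

```bash
python3 -c "
from cell import ctrl
s=ctrl.sense();print(s['t'],s['contact_force'],s['eef_pos']);print(ctrl.close_job())"
```

```text
9.65 [-5.50155395 -1.10986074 16.04228687] [0.60159245 0.11547349 0.04025484]
the job is handed in; nothing more can be done
None
```

I handed the job in at 9.65 s with the key held at its hard stop (about 16 N) and the pan out of its bay, at rest on the chute against the second finger; no verdict came back.

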